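# Strip a press-pack diode clamp into its nests

## Task

The press-pack diode clamp has been opened, and its upper bar and screws are already off. Take the stack of parts off the lower bar from the top down - thrust cap, insulator disc, diode, cooling block - and lay each in the felt-lined black nest whose pocket has its shape and size, flat on the pocket's floor and the same side up as it was. Never turn the diode on its side.

Things in the scene. Friction and masses are not known exactly. Their poses are not given: they have to be found in the camera images.
- clamp: Fixed lower clamp half: steel bar 44 mm wide (x), 134 mm long (y), 15 mm high; origin under its centre, on the worktop. Two guide pins 7.4 mm thick stand at y = +38 and -38 mm, tops 43 mm above the worktop. The parts stand on its middle, within 2 mm; from below: cooling block, diode, insulator, thrust cap, undersides at 15, 35, 53 and 71 mm; top of all at 93 mm.
- thrust_cap_center (a point): Centre (11 mm up) of the thrust cap, the smallest part, on top of the stack: turned steel, 22 mm high, 60 g, a round foot 29 mm in diameter and 7 mm high with a round stem 20 mm in diameter above it. z points up.
- insulator_center (a point): Centre (9 mm up) of the insulator, second from the top: a plain brown disc with two grooves round it, 40 mm in diameter, 18 mm high, 50 g. z points up.
- diode_center (a point): Centre (9 mm up) of the press-pack diode, third from the top: a white ceramic disc 54 mm in diameter from 2 to 16 mm up, with copper contact faces 41 mm in diameter above and below, 18 mm high in all, 120 g. z points up.
- cooler_center (a point): Centre (10 mm up) of the cooling block, lowest part: finned aluminium, 60 mm wide (x), 90 mm long (y), 20 mm high, 200 g, axes along the clamp's at the start. A slot 13 mm wide, 14 mm deep in each short end embraces a guide pin with 2.5 mm play, so it lifts straight off. It overhangs the bar by 8 mm at each long side; grasp it across its 60 mm width.
- nest_cap_floor (a point): Centre of the pocket floor of the thrust cap's nest, 4 mm above the worktop. The nest is a fixed black block 56 x 56 mm, 9 mm high, with the smallest round pocket: 39 mm in diameter, 5 mm deep.
- nest_insulator_floor (a point): Centre of the pocket floor of the insulator's nest, 4 mm above the worktop. Fixed black block 66 x 66 mm, 9 mm high, round pocket 50 mm in diameter, 5 mm deep.
- nest_diode_floor (a point): Centre of the pocket floor of the diode's nest, 4 mm above the worktop. Fixed black block 82 x 82 mm, 9 mm high, with the largest round pocket: 64 mm in diameter, 5 mm deep.
- nest_cooler_floor (a point): Centre of the pocket floor of the cooling block's nest, 4 mm above the worktop. Fixed black block 86 mm (its x) x 116 mm (its y), 9 mm high, with a rectangular pocket 70 mm (x) x 100 mm (y), 5 mm deep. The cooling block fits with its long side along y, either way round.
Mind the look-alikes: they are no part of the job. Leave any blue look-alike of the part that bears nest_diode_floor alone.

How it is judged:
By the outcome, as a careful person would: the job done as asked, in the order asked, and still so for the second after the job is handed in, with the robot touching nothing.
It also fails if it takes over 112 s, if anything falls off the work surface, if the arm or the gripper's body presses on something with over 40 N, if the wrist force passes 120 N, or if a joint passes its speed limit or range.

## Robot

A 6-joint arm with a two-finger parallel gripper is mounted at the origin on a cart in front of the work surface, level with it; the furniture and walls round the work are solid. World frame = base frame: x ahead of the robot, y to its left, z up, the work surface at z = 0. Lengths are in m, angles in rad, forces in N, time in s.
With the tool pointing down it reaches from about 0.35 to 0.975 m from the base axis. Payload 4.9 kg.
Tool frame: the origin (TCP) lies on the centre line of the jaws, within the pads' length; the fingertips stand 17 mm ahead of it and the grasp point (between the pads) lies 2 mm behind it; x points along the fingers, y is the direction in which the jaws open and shut, and the axes are right-handed (so a half turn about x gives the same grasp; the last joint's range is limited). The gripper opens to 85 mm and grips with 20 to 120 N. Pads are 22 mm wide; open, the fingers measure 114 mm over their backs; the gripper's body (76 mm by 85 mm) begins 54 mm behind the grasp point. The pads swing forward as they close: fully open they stand 13 mm farther back than shut.
Start: joints at [1.038, 0.053, 1.613, -0, 1.476, -0.119], TCP at [0.251, 0.572, 0.248] pointing down, gripper open.
Joint ranges: [-3.01, 3.01], [-1.01, 2.22], [0.06, 2.58], [-1.02, 4.17], [0.09, 2.62], [-3.14, 3.14]. Speed limits (rad/s): [2.57, 2.57, 3.14, 3.14, 3.14, 3.14].

## Interface

Orientations are given as a unit quaternion [w, x, y, z].
In Python, from plant import status, viewer, manip gives the robot as it stands.
- The arm moves only by the tool drive_tool, never from a script. Its argument "plan" is a list of rows, each a list of 4 numbers: the shift along the tool's x, y, z in m, then the turn about the tool's x in units of 8 degrees (1.0 is 8 degrees). A call has 1 to 12 rows; each row is the pose to reach, as a shift and turn from the pose commanded when the call began, along the tool's axes at that moment; what a row does not reach only later rows make up. A row lasts 1/10 s, in which the tool goes at most 50 mm and 8.59 degrees, less where a joint would pass 70% of its speed; a pose out of reach is approached as far as the arm can. A call with a gripper value outside its range is refused whole. "fingers" is the finger opening in m, from 0 to 0.0854, set as the call begins (left out, the last holds). The fingers move at their own pace and stop on an object; the grip force is fixed at half the most. Time passes only in rows, so rows that repeat a pose let the fingers close. It gives the time, the measured TCP pose, the force and the opening at its end, in the units of the state.
- status.state(): the state, without advancing time (a new reading comes with each control period).
- viewer.grab_frame(name): name is "side" or "top" or "wrist"; returns the picture (384x512x3 uint8, blue, green, red); there is no depth.
- viewer.calibration(name): a dict with "vfov" (degrees; the focal length in pixels is half the picture's height over the tangent of half this angle, whatever the lens; pixels are square), "cx", "cy" (the principal point, pixels), "rvec" (rotation vector, rad) and "tvec" (3), from world to camera coordinates, as OpenCV has them. Camera axes: x right, y down, z forward; pixel columns grow to the right and rows downward; lengths in m; the calibration is good to about 2 mm. A picture is of the moment at which its call begins: read the wrist's pose just before it. calibration takes no time and is no camera call; for the wrist camera it gives the pose at the moment of the call.
- manip.job_done(): hands the job in, once; it reports no verdict.
The state is a dict: "time": time; "joint_pos": joint angles; "joint_vel": joint speeds; "joint_efforts": joint torques, N m; "tool_pos": TCP position; "tool_rot": TCP orientation; "contact_force": force on the tool from outside, world axes, zero at the start; "ft_torque": the same for the moment, N m; "gripper_width": opening from 0.0 (shut) to 1.0 (fully open).
Only numpy, scipy, OpenCV 4.12 (cv2) and the standard library are available. Lean on these libraries where they do the work, as an engineer would, in place of code of your own. Each camera call takes 0.05 s, during which the arm holds its last target. There are 200 camera calls.

## Working session

There is one attempt and no reset: what is moved stays moved. The work goes in short steps, Python scripts to look and compute and a tool call to move; the robot and the scene stay as the last step left them, time stands still between calls to the robot, and variables do not carry over. Pictures are saved under pics/ and viewed, about 12 in all and at most 16, crops included, and the job is handed in when it is done.

Besides the shell and the picture viewer there is one more tool, called as name(argument=value, ...), one argument or row to a line, values as JSON. drive_tool: Moves the arm, as the interface text tells. Its arguments: {"type":"object","properties":{"plan":{"type":"array","items":{"type":"array","items":{"type":"number"}}},"fingers":{"type":"number"}},"required":["plan"]}

```bash
mkdir -p pics; ls
python3 - <<'E'
from plant import status, viewer
import cv2, json
print(status.state())
for n in("side","top","wrist"):
    c=viewer.calibration(n); print(n,c)
    cv2.imwrite(f"pics/{n}0.png",viewer.grab_frame(n))
a=cv2.imread("pics/side0.png");
E
```

```text
pics
{'time': 0.0, 'joint_pos': array([ 1.03797042e+00,  5.33562451e-02,  1.61428467e+00,  1.43233458e-05,
        1.47600007e+00, -1.19001585e-01]), 'joint_vel': array([-6.01602814e-04, -2.80585228e-03,  3.72260841e-05, -3.56905775e-04,
        2.09751689e-03, -2.06011816e-03]), 'joint_efforts': array([ 6.75354386e-04, -3.93685591e+01, -3.70174205e+01, -5.75154695e-05,
        7.11604502e-03,  9.04039979e-06]), 'tool_pos': array([0.2510194 , 0.5717382 , 0.24706894]), 'tool_rot': array([ 0.69178705,  0.14458318,  0.69226033, -0.1459521 ]), 'contact_force': array([-0.18643023, -0.17872911, -0.07290606]), 'ft_torque': array([-0.00023027, -0.03790497,  0.04387219]), 'gripper_width': 0.9989171658625552}
side {'vfov': 51.57912361198903, 'cx': 251.69298864816022, 'cy': 191.07749645910422, 'rvec': array([ 0.73171459, -2.56356701,  1.13429826]), 'tvec': array([0.36435815, 0.32592511, 0.60577996])}
top {'vfov': 42.92545224841507, 'cx': 250.9877599740736, 'cy': 190.802579571214, 'rvec': array([ 2.14519079, -2.13264528,  0.18510649]), 'tvec': array([-0.16999444,  0.53037545,  1.18074802])}
wrist {'vfov': 58.09239355073991, 'cx': 258.24216868704855, 'cy': 194.02012599021953, 'rvec': array([-2.42512264, -1.58418897, -0.2217617 ]), 'tvec': array([-0.62452916, -0.03503889,  0.37902484])}
```

View pics/top0.png

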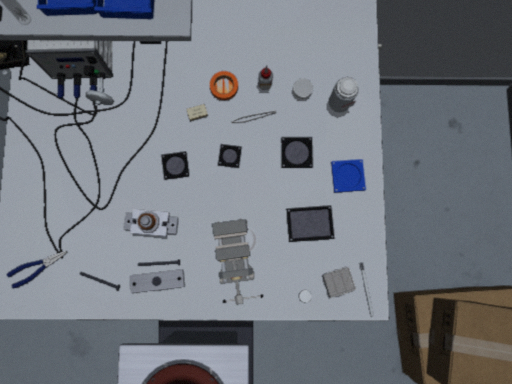

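View pics/side0.png

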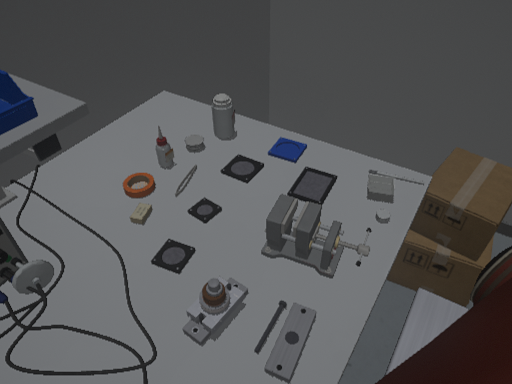

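```bash
cat > h.py <<'E'
import numpy as np, cv2
def K(c):
    f=192/np.tan(np.radians(c["vfov"])/2); return np.array([[f,0,c["cx"]],[0,f,c["cy"]],[0,0,1]])
def p2w(c,uv,z):
    R=cv2.Rodrigues(c["rvec"])[0]; o=-R.T@c["tvec"]
    d=R.T@np.linalg.inv(K(c))@np.array([uv[0],uv[1],1.]); return o+d*(z-o[2])/d[2]
def w2p(c,P):
    return cv2.projectPoints(np.array(P,float).reshape(-1,3),c["rvec"],c["tvec"],K(c),None)[0][:,0]
E
python3 - <<'E'
from h import *; from plant import viewer
c=viewer.calibration("top")
for n,uv,z in [("insN",(175.5,165.5),.009),("capN",(230,156),.009),("dioN",(297,152.5),.009),("coolN",(310.5,223.5),.009),("stack",(148,221),.093),("bar",(151,223),.015),("corner",(0,320),0),("corner",(388,320),0),("c",(375,0),0)]:
    print(n,p2w(c,uv,z).round(4))
w=viewer.calibration("wrist"); print("wristcam pos",-cv2.Rodrigues(w["rvec"])[0].T@w["tvec"])
t=cv2.imread("pics/top0.png"); 
a=cv2.resize(t[140:260,110:350],None,fx=3.3,fy=3.3,interpolation=cv2.INTER_CUBIC)
cv2.imwrite("pics/t1.png",a)
E
```

```text
insN [0.6027 0.0296 0.009 ]
capN [ 0.6291 -0.1118  0.009 ]
dioN [ 0.6398 -0.2871  0.009 ]
coolN [ 0.4535 -0.3197  0.009 ]
stack [0.4488 0.0782 0.093 ]
bar [0.4518 0.0863 0.015 ]
corner [0.2097 0.454  0.    ]
corner [ 0.2139 -0.5111  0.    ]
c [ 1.0804 -0.5102  0.    ]
wristcam pos [0.18592015 0.60133201 0.37272543]
```

View pics/t1.png

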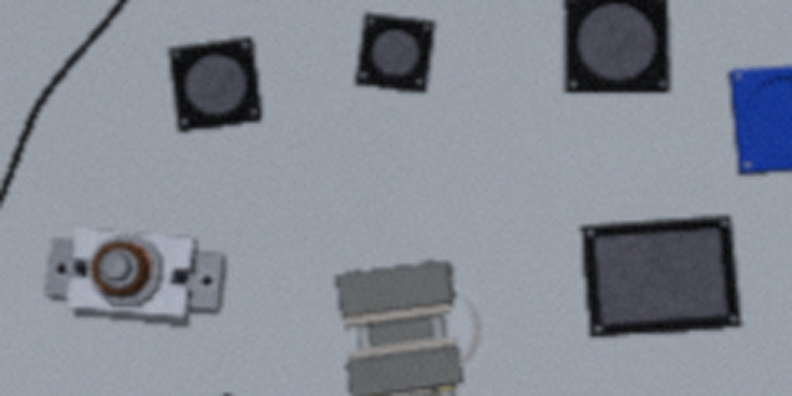

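View pics/wrist0.png

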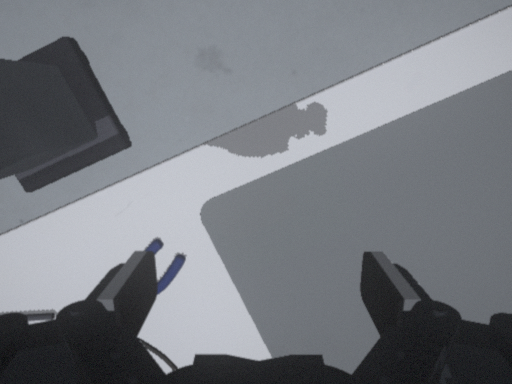

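```bash
cat >> h.py <<'E'
from scipy.spatial.transform import Rotation as Ro
def Rt(s): q=s["tool_rot"]; return Ro.from_quat([q[1],q[2],q[3],q[0]]).as_matrix()
def go(s,P,jaw=None):
    """shift in tool axes to reach world TCP P; jaw=desired y-axis direction deg in world (mod 180)"""
    R=Rt(s); d=R.T@(np.array(P)-s["tool_pos"])
    cur=np.degrees(np.arctan2(R[1,1],R[0,1])); t=0
    if jaw is not None: t=((cur-jaw+90)%180-90)   # tool x is down: +turn about x lowers world yaw
    print("pos",s["tool_pos"].round(4),"jaw",round(cur,2),"tilt",R[:,0].round(3),"shift",d.round(4),"turn units",round(t/8,3),"F",s["contact_force"].round(1),"w",round(s["gripper_width"]*85.4,1),"t",s["time"])
E
python3 - <<'E'
from h import *; from plant import *
s=status.state(); print(Rt(s).round(3)); go(s,[.38,.08,.29],2)
w=viewer.calibration("wrist");R=cv2.Rodrigues(w["rvec"])[0]; print(R.T[:,2], Rt(s).T@(-R.T@w["tvec"]-s["tool_pos"]), Rt(s).T@R.T)
print("tip px",w2p(w,[s["tool_pos"]+Rt(s)@np.array([.017,0,0])]))
E
```

```text
[[-0.001  0.402  0.916]
 [-0.001  0.916 -0.402]
 [-1.    -0.002 -0.   ]]
pos [0.2511 0.5719 0.2473] jaw 66.29 tilt [-0.001 -0.001 -1.   ] shift [-0.0421 -0.3986  0.3158] turn units 8.037 F [-0.3 -0.   0.4] w 85.3 t 0.15
[ 0.25351382 -0.1132111  -0.96068413] [-0.12538435  0.00058989 -0.07151715] [[ 1.58583722e-04 -2.77833425e-01  9.60629254e-01]
 [ 9.99999987e-01  2.11847753e-05 -1.58956102e-04]
 [ 2.38126033e-05  9.60629266e-01  2.77833425e-01]]
tip px [[256.99388269 258.33652628]]
```

Run:
```python
from h import *; from plant import *
go(status.state(),[.45,.095,.27],2)
```

```text
pos [0.2511 0.5719 0.2473] jaw 66.29 tilt [-0.001 -0.001 -1.   ] shift [-0.0222 -0.3567  0.3739] turn units 8.037 F [-0.3 -0.   0.4] w 85.3 t 0.15
```

drive_tool(
  plan=[
    [-0.022, -0.02, 0.02, 0.5],
    [-0.022, -0.05, 0.053, 1.4],
    [-0.022, -0.085, 0.089, 2.3],
    [-0.022, -0.12, 0.125, 3.2],
    [-0.022, -0.155, 0.162, 4.1],
    [-0.022, -0.19, 0.199, 5.0],
    [-0.022, -0.225, 0.236, 5.9],
    [-0.022, -0.26, 0.273, 6.8],
    [-0.022, -0.295, 0.31, 7.5],
    [-0.022, -0.33, 0.346, 8.04],
    [-0.022, -0.357, 0.374, 8.04],
    [-0.022, -0.357, 0.374, 8.04],
  ],
)

```text
time: 1.35
tool_pos: [0.4513, 0.0909, 0.27]
tool_rot: [0.507, 0.493, 0.506, -0.494]
contact_force: [-0.5, 0.2, 0.8]
gripper_width: 1.0
```

Run:
```python
from h import *; from plant import *
s=status.state();go(s,[.45,.08,.27],2)
w=viewer.calibration("wrist");f=viewer.grab_frame("wrist");cv2.imwrite("pics/w1.png",f)
np.save("w1.npy",w,allow_pickle=True)
```

```text
pos [0.4513 0.0909 0.27  ] jaw 1.55 tilt [-0.    -0.001 -1.   ] shift [ 0.     -0.0016  0.0108] turn units -0.056 F [-0.5  0.2  0.8] w 85.4 t 1.35
```

View pics/w1.png

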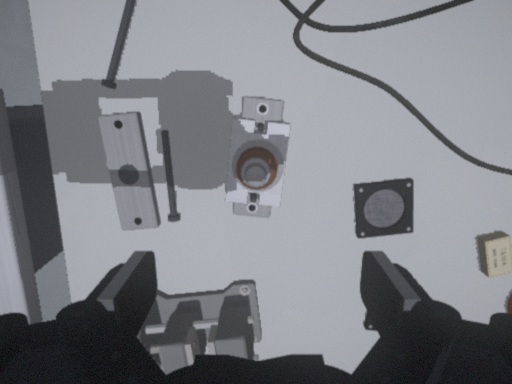

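Run:
```python
from h import *
w=np.load("w1.npy",allow_pickle=True).item()
f=cv2.imread("pics/w1.png")
cv2.imwrite("pics/w1c.png",cv2.resize(f[85:225,200:320],None,fx=4.2,fy=4.2,interpolation=cv2.INTER_CUBIC))
for uv,z in [((263,109),.015),((252,208),.015),((256,172),.093),((383.5,208.5),.009)]: print(p2w(w,uv,z).round(4))
```

```text
[0.454  0.1465 0.015 ]
[0.4447 0.0347 0.015 ]
[0.4484 0.095  0.093 ]
[0.5994 0.0363 0.009 ]
```

View pics/w1c.png

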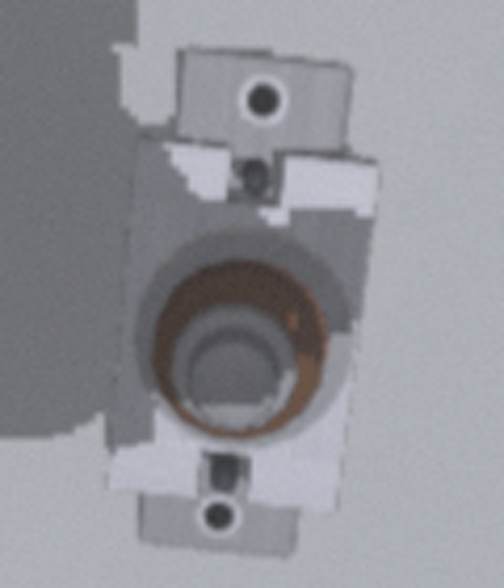

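Run:
```python
from h import *; from plant import *
w0=np.load("w1.npy",allow_pickle=True).item()
s=status.state();go(s,[.45,.08,.27],2)
w=viewer.calibration("wrist");print(w0["tvec"],w["tvec"])
f=viewer.grab_frame("wrist");s=status.state();go(s,[.45,.08,.27],2)
cv2.imwrite("pics/w2.png",f); t=viewer.grab_frame("top");cv2.imwrite("pics/t2.png",t);cv2.imwrite("pics/s2.png",viewer.grab_frame("side"))
print(np.abs(f.astype(int)-cv2.imread("pics/w1.png")).mean())
a=p2w(w,(263.1,98.6),.015);b=p2w(w,(251.7,216),.015);print(a,b,np.linalg.norm(a-b))
for n,im in(("w",f),("t",cv2.imread("pics/top0.png")),("s",cv2.imread("pics/side0.png"))):
    m=(im.max(2)<60).astype(np.uint8)  # dark
    k,l,st,ce=cv2.connectedComponentsWithStats(cv2.morphologyEx(m,cv2.MORPH_CLOSE,np.ones((3,3))))
    for i in range(1,k):
        if 200<st[i,4]<6000: print(n,st[i],ce[i].round(1))
```

```text
pos [0.4505 0.093  0.2699] jaw 1.69 tilt [-0.001  0.    -1.   ] shift [-0.0001 -0.0009  0.013 ] turn units -0.039 F [-0.  -0.9 -0.2] w 85.1 t 1.4
[-0.45268155  0.03351638  0.42226963] [-0.45204472  0.03495713  0.42278984]
pos [0.4501 0.0944 0.2699] jaw 1.83 tilt [-0.001  0.001 -1.   ] shift [-0.0001 -0.0006  0.0143] turn units -0.021 F [ 0.1  0.5 -0.6] w 85.1 t 1.45
4.804450141059028
[0.45272486 0.15979225 0.015     ] [0.44382913 0.0273854  0.015     ] 0.13270534127582134
w [408   0  71  23 279] [444.2   9.6]
w [  10  110   47  161 3890] [ 34.  177.8]
w [362 191  50  47 546] [393.  223.4]
t [ 41   0 113  19 591] [98.9 12.5]
t [   0   35  190  218 4887] [68.5 81.1]
t [330  92  23  20 217] [338.6 103.5]
t [282 138  30  30 486] [296.6 153. ]
t [218 145  23  22 285] [229.3 155.9]
t [162 152  27  27 356] [175.  165.7]
t [287 206  47  36 492] [309.8 224.2]
t [ 394  286  118   98 2130] [417.4 326.9]
t [ 427  298   30   86 1837] [440.6 338.9]
t [ 158  321   95   63 2340] [208.5 334.1]
t [147 363  72  21 211] [182.7 371. ]
t [162 375  39   9 228] [181.2 380.2]
s [  0  99  38  35 684] [ 16.8 115.8]
s [ 32 133  30  29 501] [ 46.7 146.9]
s [221 155  43  28 447] [242.3 168.4]
s [   0  164  157  220 2883] [ 64.3 306.2]
s [288 167  49  92 955] [308.8 212.2]
s [ 410  191  102   70 3372] [456.2 227. ]
s [188 198  34  25 356] [204.6 210.2]
s [  0 218  28  68 966] [  8.5 254.6]
s [266 221  21  30 406] [274.6 236. ]
s [151 239  44  35 581] [173.3 256.2]
s [203 286  23  21 205] [216.3 298.9]
s [255 301  31  52 252] [270.3 325.7]
```

Run:
```python
from h import *; from plant import *
T=viewer.calibration("top");S=viewer.calibration("side");w=viewer.calibration("wrist");go(status.state(),[.45,.08,.27],2)
for n,a,b in[("ins",(175,165.7),(173.3,255.5)),("cap",(229.5,156),(204.8,209.5)),("dio",(296.8,152.8),(242.5,168)),("cool",(310.3,223.8),(312.5,184.5))]:
    print(n,p2w(T,a,.009).round(4),p2w(S,b,.009).round(4))
print(p2w(w,(387,214.5),.009))
w0=np.load("w1.npy",allow_pickle=True).item();print("w1",p2w(w0,(383.5,208.5),.009))
# edge lengths in top: nest sizes
for n in("pics/s2.png",):
    im=cv2.imread(n);cv2.imwrite("pics/s2c.png",cv2.resize(im[130:350,130:370],None,fx=3,fy=2.7,interpolation=cv2.INTER_CUBIC))
im=cv2.imread("pics/w2.png");cv2.imwrite("pics/w2c.png",cv2.resize(im[85:265,220:440],None,fx=3.3,fy=3.3,interpolation=cv2.INTER_CUBIC))
```

```text
pos [0.4498 0.0958 0.2701] jaw 2.03 tilt [-0.001  0.    -1.   ] shift [ 0.0001 -0.0003  0.0158] turn units 0.004 F [ 0.2 -0.2 -0.6] w 85.2 t 1.55
ins [0.6022 0.0309 0.009 ] [0.5996 0.0371 0.009 ]
cap [ 0.6291 -0.1105  0.009 ] [ 0.6264 -0.105   0.009 ]
dio [ 0.6389 -0.2866  0.009 ] [ 0.636  -0.2786  0.009 ]
cool [ 0.4528 -0.3192  0.009 ] [ 0.4521 -0.3131  0.009 ]
[0.60340068 0.03575147 0.009     ]
w1 [0.59944547 0.03630578 0.009     ]
```

View pics/w2c.png

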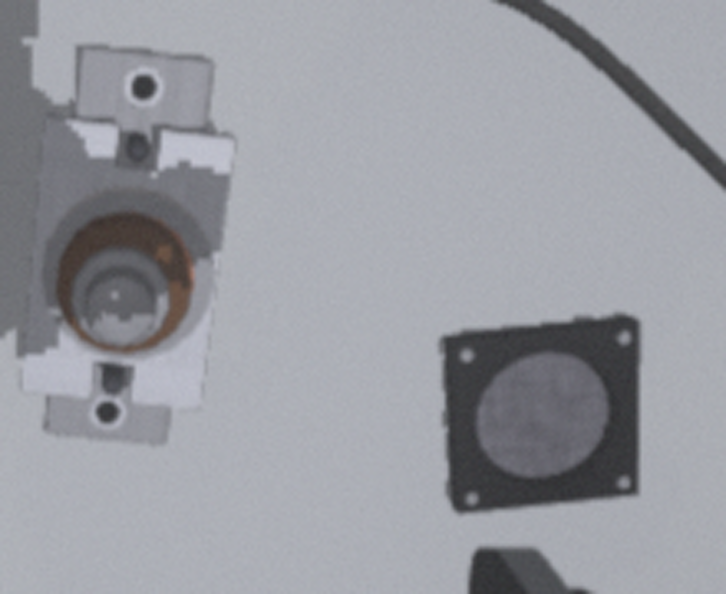

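Run:
```python
from h import *; from plant import *
s=status.state();w=viewer.calibration("wrist")
R=cv2.Rodrigues(w["rvec"])[0];j=np.degrees(np.arctan2(Rt(s)[1,1],Rt(s)[0,1]))
R2=R@cv2.Rodrigues(np.array([0,0,np.radians(j-1.69)]))[0]
w2=dict(w,rvec=cv2.Rodrigues(R2)[0].ravel(),tvec=np.array([-0.45204472,0.03495713,0.42278984]))
c=lambda x,y:(x/3.3+220,y/3.3+85)
for n,x,y,z in[("screws",546.5,419,.009),("pocket",542,415,.004),("hole1",144,87,.015),("hole2",107,412,.015),("barTL",78,46,.015),("barTR",213,58,.015),("barBL",44,432,.015),("barBR",167,444,.015),("cap",122,307,.093),("ins",125,282,.071),("blkTR",234,133,.035),("blkBR",200,408,.035),("blkBL",22,388,.035)]: print(n,p2w(w2,c(x,y),z).round(4))
f=viewer.grab_frame("wrist");cv2.imwrite("pics/w3.png",f);go(status.state(),[0.45,0.09,.27])
```

```text
screws [0.6017 0.035  0.009 ]
pocket [0.6018 0.0348 0.004 ]
hole1 [0.4537 0.1467 0.015 ]
hole2 [0.4445 0.035  0.015 ]
barTL [0.4321 0.1589 0.015 ]
barTR [0.4757 0.1564 0.015 ]
barBL [0.4224 0.0268 0.015 ]
barBR [0.4661 0.0236 0.015 ]
cap [0.4486 0.0918 0.093 ]
ins [0.4493 0.094  0.071 ]
blkTR [0.4819 0.1345 0.035 ]
blkBR [0.4756 0.0441 0.035 ]
blkBL [0.4163 0.0493 0.035 ]
pos [0.4497 0.0961 0.2701] jaw 2.08 tilt [-0.  0. -1.] shift [0.0001 0.     0.0061] turn units 0.0 F [ 0.6 -0.9  0.2] w 85.4 t 1.6
```

View pics/s2c.png

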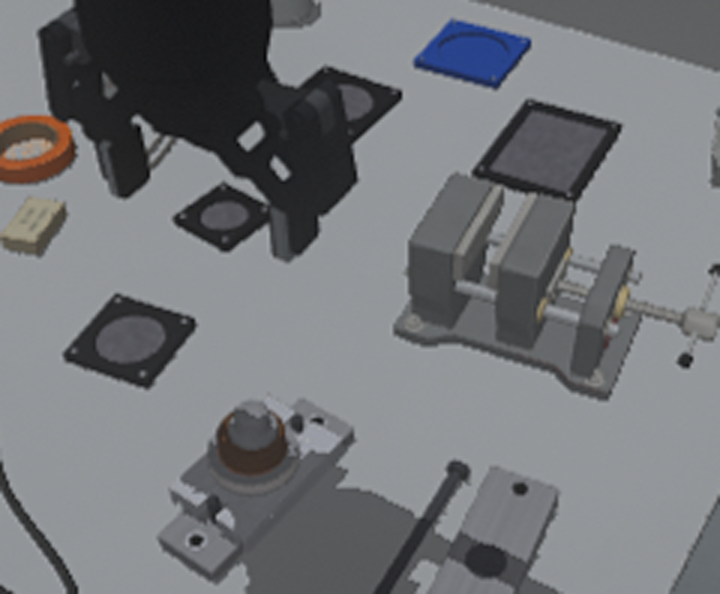

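Run:
```python
from h import *; from plant import *
S=viewer.calibration("side"); c=lambda x,y:(x/3+130,y/2.7+130)
print("cap",p2w(S,c(253,410),.093),"bar hole",p2w(S,c(318,422),.015),p2w(S,c(196,541),.015))
j=np.radians(1.7)
for h in(.240,.253,.266):
  for sg in(-1,1):
    p=np.array([.4503,.0935,h])+sg*.043*np.array([np.cos(j),np.sin(j),0]);u=w2p(S,[p])[0];print(h,sg,(u[0]-130)*3,(u[1]-130)*2.7)
go(status.state(),[.449,.092,.14],-4.4)
```

```text
cap [0.4473711  0.08934468 0.093     ] bar hole [0.44435246 0.03478848 0.015     ] [0.45393813 0.14681866 0.015     ]
0.24 -1 292.788904559934 279.9400820447604
0.24 1 147.00290110126036 221.85461268442285
0.253 -1 291.09188011449794 262.7723879691936
0.253 1 143.21862791124812 204.8104657184179
0.266 -1 289.339972546426 245.04947698920506
0.266 1 139.31916465524313 187.24750937602184
pos [0.4497 0.0961 0.2701] jaw 2.08 tilt [-0.  0. -1.] shift [ 0.1301 -0.0008  0.0041] turn units 0.81 F [ 0.6 -0.9  0.2] w 85.4 t 1.6
```

drive_tool(
  plan=[
    [0.03, -0.001, 0.002, 0.4],
    [0.08, -0.001, 0.005, 0.81],
    [0.115, -0.001, 0.005, 0.81],
    [0.12, -0.001, 0.005, 0.81],
    [0.12, -0.001, 0.005, 0.81],
    [0.12, -0.001, 0.005, 0.81],
    [0.12, -0.001, 0.005, 0.81],
  ],
  fingers=0.036,
)

```text
time: 2.3
tool_pos: [0.4511, 0.0903, 0.1532]
tool_rot: [0.481, 0.52, 0.479, -0.518]
contact_force: [0.3, -0.5, 0.4]
gripper_width: 0.422
```

Run:
```python
from h import *; from plant import *
s=status.state();go(s,[.4485,.0912,.097],-4.4)
w=viewer.calibration("wrist");f=viewer.grab_frame("wrist");g=viewer.grab_frame("side");S=viewer.calibration("side")
a=cv2.resize(g[200:330,150:280],None,fx=3.05,fy=4,interpolation=cv2.INTER_CUBIC)
R=Rt(s)
for d in(.010,.017,.024):
  for sg in(-1,1):
    for k in (-.011,.011):
      p=s["tool_pos"]+R@np.array([d,sg*.018,k]);u=w2p(S,[p])[0];print(d,sg,k,((u[0]-150)*3.05).round(),((u[1]-200)*4).round(), w2p(w,[p])[0].round(1))
b=f[130:390,130:390];b=cv2.resize(b,(400,520))
cv2.imwrite("pics/c1.png",np.hstack([a[:520],b]))
```

```text
pos [0.4511 0.0903 0.1532] jaw -4.47 tilt [ 0.005  0.    -1.   ] shift [ 0.0562 -0.0029 -0.0006] turn units -0.009 F [ 0.3 -0.5  0.4] w 36.1 t 2.3
0.01 -1 -0.011 194.0 291.0 [217.3 242.3]
0.01 -1 0.011 221.0 255.0 [218.9 288.1]
0.01 1 -0.011 142.0 248.0 [302.  242.4]
0.01 1 0.011 170.0 213.0 [300.2 288.1]
0.017 -1 -0.011 195.0 302.0 [219.1 235.8]
0.017 -1 0.011 222.0 265.0 [220.6 279.9]
0.017 1 -0.011 144.0 258.0 [300.1 235.8]
0.017 1 0.011 171.0 224.0 [298.5 280. ]
0.024 -1 -0.011 196.0 312.0 [220.8 229.8]
0.024 -1 0.011 223.0 276.0 [222.2 272.4]
0.024 1 -0.011 145.0 269.0 [298.4 229.9]
0.024 1 0.011 172.0 234.0 [296.9 272.4]
```

View pics/c1.png

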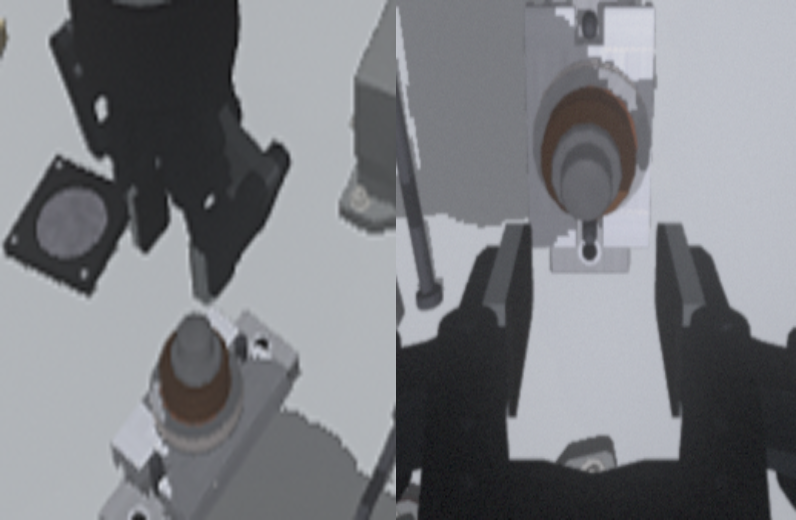

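Run:
```python
from h import *; from plant import *
w=viewer.calibration("wrist");c=lambda x,y:(130+(x-396)/1.5385,130+y/2)
print(p2w(w,c(587,182),.093),p2w(w,c(590,152),.071),"hole",p2w(w,c(589,251),.015))
go(status.state(),[.4487,.0915,.095],-4.4)
```

```text
[0.44804834 0.09234213 0.093     ] [0.44921879 0.09402948 0.071     ] hole [0.4435267  0.03246397 0.015     ]
pos [0.4506 0.0901 0.1525] jaw -4.49 tilt [ 0.004  0.    -1.   ] shift [ 0.0575 -0.0023 -0.0012] turn units -0.012 F [-1.   0.6 -0. ] w 35.9 t 2.4
```

drive_tool(
  plan=[
    [0.015, 0, 0, 0],
    [0.035, 0, 0, 0],
    [0.05, 0, 0, 0],
    [0.055, 0, 0, 0],
    [0.055, 0, 0, 0],
    [0.055, 0, 0, 0],
    [0.055, 0, 0, 0],
  ],
)

```text
time: 3.1
tool_pos: [0.4503, 0.09, 0.0966]
tool_rot: [0.48, 0.52, 0.479, -0.519]
contact_force: [0.6, 0.1, -0.4]
gripper_width: 0.425
```

Run:
```python
from h import *; from plant import *
go(status.state(),[.4487,.0915,.095],-4.4)
```

```text
pos [0.4503 0.09   0.0966] jaw -4.51 tilt [ 0.002  0.    -1.   ] shift [ 0.0016 -0.0017 -0.0014] turn units -0.014 F [ 0.6  0.1 -0.4] w 36.3 t 3.1
```

drive_tool(
  plan=[
    [0.001, -0.0015, -0.001, 0],
    [0.001, -0.0015, -0.001, 0],
    [0.001, -0.0015, -0.001, 0],
  ],
)

```text
time: 3.4
tool_pos: [0.448, 0.0911, 0.0945]
tool_rot: [0.48, 0.519, 0.48, -0.519]
contact_force: [-0.5, 0.2, 0.2]
gripper_width: 0.42
```

drive_tool(
  plan=[
    [0, 0, 0, 0],
    [0, 0, 0, 0],
    [0, 0, 0, 0],
    [0, 0, 0, 0],
    [0, 0, 0, 0],
    [0, 0, 0, 0],
  ],
  fingers=0.008,
)

```text
time: 4.0
tool_pos: [0.4487, 0.0911, 0.0954]
tool_rot: [0.48, 0.52, 0.48, -0.519]
contact_force: [-0.5, 0.1, 6.0]
gripper_width: 0.204
```

Run:
```python
from h import *; from plant import *
go(status.state(),[.4487,.0915,.095],-4.4)
```

```text
pos [0.4487 0.0911 0.0954] jaw -4.51 tilt [ 0.002  0.    -1.   ] shift [ 0.0004 -0.0001 -0.0004] turn units -0.013 F [-0.5  0.1  6. ] w 17.4 t 4.0
```

drive_tool(
  plan=[
    [-0.01, 0, 0, 0],
    [-0.03, 0, 0, 0],
    [-0.06, 0, 0, 0],
    [-0.09, 0.02, 0.02, 0],
    [-0.105, 0.045, 0.055, 0],
    [-0.12, 0.07, 0.09, 0],
    [-0.12, 0.1, 0.125, 0],
    [-0.12, 0.13, 0.16, 0],
    [-0.12, 0.155, 0.195, 0],
    [-0.12, 0.17, 0.22, 0],
    [-0.12, 0.179, 0.228, 0],
    [-0.12, 0.179, 0.228, 0],
  ],
)

```text
time: 5.2
tool_pos: [0.6087, -0.1511, 0.2139]
tool_rot: [-0.479, -0.52, -0.48, 0.52]
contact_force: [-1.2, 0.6, -0.9]
gripper_width: 0.202
```

drive_tool(
  plan=[
    [0, 0, 0, 0],
    [0, 0, 0, 0],
    [0, 0, 0, 0],
  ],
)

```text
time: 5.5
tool_pos: [0.6081, -0.1491, 0.2144]
tool_rot: [0.48, 0.519, 0.48, -0.519]
contact_force: [0.1, 1.0, -0.7]
gripper_width: 0.202
```

```bash
cat >> h.py <<'E'
def snap(name,box=None,sc=1,cam="wrist"):
    from plant import viewer,status
    c=viewer.calibration(cam);f=viewer.grab_frame(cam);np.save(name+".npy",c,allow_pickle=True)
    cv2.imwrite(f"pics/{name}_full.png",f)
    x0,y0,x1,y1=box or (0,0,512,384)
    cv2.imwrite(f"pics/{name}.png",cv2.resize(f[y0:y1,x0:x1],None,fx=sc,fy=sc,interpolation=cv2.INTER_CUBIC)); return c,f
def pocket(c,f,P,r,z=.004):
    """refine a round pocket: felt ellipse near predicted P, centroid of the gray disc"""
    u=w2p(c,[P])[0]; g=cv2.GaussianBlur(f.max(2),(3,3),0)
    x0,y0=int(u[0])-60,int(u[1])-60; x0=max(x0,0);y0=max(y0,0); sub=g[y0:y0+120,x0:x0+120]
    return u
E
python3 - <<'E'
from h import *; from plant import *
go(status.state(),[.61,-.15,.215],-4.4)
c,f=snap("n1")
print(w2p(c,[[.627,-.106,.004],[.638,-.282,.004],[.602,.035,.004]]))
E
```

```text
pos [ 0.6081 -0.1491  0.2144] jaw -4.43 tilt [-0.  0. -1.] shift [-0.0006  0.002   0.0008] turn units -0.004 F [ 0.1  1.  -0.7] w 17.3 t 5.5
[[275.41923968 123.42360095]
 [295.61973924 285.56858159]
 [235.2318166  -43.84625994]]
```

View pics/n1.png

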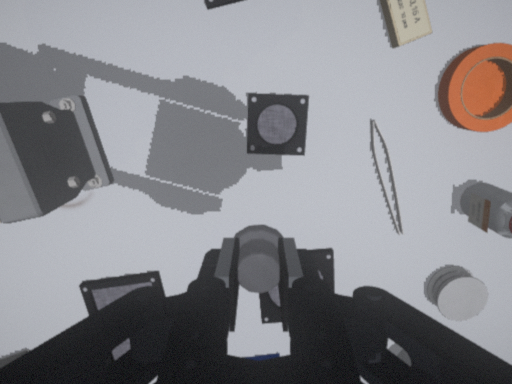

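Run:
```python
from h import *; from plant import *
c=np.load("n1.npy",allow_pickle=True).item()
P=p2w(c,(277,124.5),.004);print(P, p2w(c,(277.5,124.5),.009)); s=status.state();go(s,[P[0],P[1],.0295],-4.4)
print(p2w(c,(318,298),.004))
```

```text
[ 0.62844209 -0.10712572  0.004     ] [ 0.62868476 -0.10672199  0.009     ]
pos [ 0.6082 -0.1492  0.2145] jaw -4.43 tilt [ 0.  0. -1.] shift [ 0.185   0.0169 -0.0435] turn units -0.004 F [-0.5 -0.  -0.5] w 17.3 t 5.55
[ 0.66198914 -0.2994189   0.004     ]
```

drive_tool(
  plan=[
    [0.02, 0.008, -0.02, 0],
    [0.06, 0.0165, -0.043, 0],
    [0.1, 0.0165, -0.043, 0],
    [0.135, 0.0165, -0.043, 0],
    [0.16, 0.0165, -0.043, 0],
    [0.165, 0.0165, -0.043, 0],
    [0.165, 0.0165, -0.043, 0],
    [0.165, 0.0165, -0.043, 0],
    [0.165, 0.0165, -0.043, 0],
  ],
)

```text
time: 6.45
tool_pos: [0.6299, -0.1092, 0.0519]
tool_rot: [0.481, 0.52, 0.479, -0.519]
contact_force: [0.3, -0.1, 0.4]
gripper_width: 0.203
```

Run:
```python
from h import *; from plant import *
go(status.state(),[.6286,-.107,.0295],-4.4)
```

```text
pos [ 0.6299 -0.1092  0.0519] jaw -4.51 tilt [ 0.004 -0.001 -1.   ] shift [ 0.0224 -0.0016 -0.0021] turn units -0.013 F [ 0.3 -0.1  0.4] w 17.3 t 6.45
```

drive_tool(
  plan=[
    [0.01, -0.001, -0.001, 0],
    [0.018, -0.001, -0.001, 0],
    [0.02, -0.001, -0.001, 0],
    [0.02, -0.001, -0.001, 0],
    [0.02, -0.001, -0.001, 0],
    [0.02, -0.001, -0.001, 0],
  ],
)

```text
time: 7.05
tool_pos: [0.6273, -0.1076, 0.0291]
tool_rot: [-0.48, -0.519, -0.48, 0.519]
contact_force: [-0.7, -0.1, -0.2]
gripper_width: 0.203
```

Run:
```python
from h import *; from plant import *
go(status.state(),[.6286,-.107,.0285],-4.4)
```

```text
pos [ 0.6273 -0.1076  0.0291] jaw -4.51 tilt [-0.  0. -1.] shift [ 0.0006  0.0012 -0.0007] turn units -0.014 F [-0.7 -0.1 -0.2] w 17.4 t 7.05
```

drive_tool(
  plan=[
    [0.001, 0.001, 0, 0],
    [0.001, 0.001, 0, 0],
    [0.001, 0.001, 0, 0],
  ],
)

```text
time: 7.35
tool_pos: [0.6285, -0.1078, 0.0285]
tool_rot: [0.48, 0.519, 0.48, -0.519]
contact_force: [-1.6, 0.9, 1.1]
gripper_width: 0.204
```

drive_tool(
  plan=[
    [0, 0, 0, 0],
    [0, 0, 0, 0],
    [0, 0, 0, 0],
    [0, 0, 0, 0],
    [-0.01, 0, 0, 0],
    [-0.04, 0, 0, 0],
    [-0.08, 0, 0, 0],
    [-0.12, 0, 0, 0],
    [-0.14, 0, 0.03, 0],
    [-0.14, 0, 0.045, 0],
    [-0.14, 0, 0.045, 0],
    [-0.14, 0, 0.045, 0],
  ],
  fingers=0.036,
)

```text
time: 8.55
tool_pos: [0.6237, -0.1522, 0.1663]
tool_rot: [-0.479, -0.519, -0.481, 0.52]
contact_force: [-1.3, -0.2, 0.9]
gripper_width: 0.421
```

Run:
```python
from h import *; from plant import *
go(status.state(),[.449,.0925,.14],-4.4)
c,f=snap("n2",(200,60,360,220),3)
g=viewer.grab_frame("side")
a=cv2.resize(g[150:270,150:270],None,fx=2.5,fy=4); cv2.imwrite("pics/n2j.png",np.hstack([cv2.imread("pics/n2.png"),a[:480]]))
print(w2p(c,[[.6286,-.107,.026]]))
```

```text
pos [ 0.6237 -0.1522  0.1663] jaw -4.56 tilt [-0.003  0.002 -1.   ] shift [ 0.0272 -0.1935 -0.23  ] turn units -0.02 F [-1.3 -0.2  0.9] w 36.0 t 8.55
[[261.53318754 129.94770129]]
```

View pics/n2j.png

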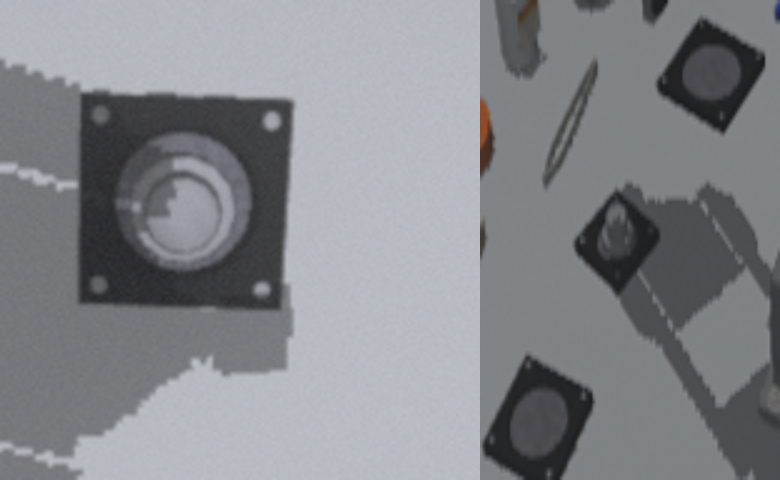

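drive_tool(
  plan=[
    [-0.015, -0.01, -0.012, 0],
    [-0.03, -0.035, -0.042, 0],
    [-0.03, -0.065, -0.077, 0],
    [-0.03, -0.095, -0.113, 0],
    [-0.03, -0.125, -0.148, 0],
    [-0.03, -0.155, -0.184, 0],
    [-0.02, -0.18, -0.214, 0],
    [0.005, -0.192, -0.23, 0],
    [0.035, -0.192, -0.23, 0],
    [0.05, -0.192, -0.23, 0],
    [0.05, -0.192, -0.23, 0],
    [0.05, -0.192, -0.23, 0],
  ],
  fingers=0.06,
)

```text
time: 9.85
tool_pos: [0.451, 0.0922, 0.1178]
tool_rot: [-0.48, -0.519, -0.48, 0.52]
contact_force: [1.1, -0.8, 1.3]
gripper_width: 0.708
```

Run:
```python
from h import *; from plant import *
import time
c,f=snap("i1"); go(status.state(),[.449,.093,.0735],-4.4)
print(w2p(c,[[.449,.093,.071]]))
# brown mask
b,g,r=[f[...,i].astype(int) for i in range(3)]
m=((r-b>25)&(r>50)).astype(np.uint8);k,l,st,ce=cv2.connectedComponentsWithStats(m)
for i in range(1,k):
    if st[i,4]>150: print(st[i],ce[i]); x,y,ww,h,_=st[i]; print(p2w(c,(x+ww/2,y+h/2),.071))
```

```text
pos [0.4518 0.092  0.1188] jaw -4.49 tilt [ 0.  0. -1.] shift [ 0.0453 -0.0029 -0.0007] turn units -0.011 F [ 0.9 -0.2  0.1] w 60.0 t 9.9
[[255.72715679 231.67857037]]
```

Run:
```python
from h import *
c=np.load("i1.npy",allow_pickle=True).item();f=cv2.imread("pics/i1_full.png")
print(f[225:240:5,245:270:8].tolist())
b,g,r=[f[...,i].astype(int) for i in range(3)]
for th in(10,18):
  m=((r-b>th)).astype(np.uint8);k,l,st,ce=cv2.connectedComponentsWithStats(m)
  for i in range(1,k):
    if st[i,4]>300: x,y,ww,h,_=st[i]; print(st[i],p2w(c,(x+ww/2,y+h/2),.071))
```

```text
[[[43, 53, 67], [48, 55, 73], [46, 55, 70], [47, 52, 69]], [[43, 53, 68], [45, 53, 69], [49, 55, 72], [47, 57, 70]], [[51, 59, 74], [49, 56, 72], [50, 57, 72], [53, 62, 75]]]
[ 220  188   73   77 4443] [0.44964833 0.09592806 0.071     ]
[ 220  190   73   75 3616] [0.449603   0.09535857 0.071     ]
```

drive_tool(
  plan=[
    [0.015, -0.001, -0.001, 0],
    [0.033, -0.001, -0.001, 0],
    [0.042, -0.001, -0.001, 0],
    [0.045, -0.001, -0.001, 0],
    [0.045, -0.001, -0.001, 0],
    [0.045, -0.001, -0.001, 0],
    [0.045, -0.001, -0.001, 0],
  ],
)

```text
time: 10.6
tool_pos: [0.4513, 0.0929, 0.0743]
tool_rot: [0.48, 0.52, 0.48, -0.519]
contact_force: [-0.4, -0.7, -0.4]
gripper_width: 0.703
```

Run:
```python
from h import *; from plant import *
go(status.state(),[.4495,.0935,.0735],-4.4)
```

```text
pos [0.4513 0.0929 0.0743] jaw -4.51 tilt [ 0.002  0.    -1.   ] shift [ 0.0008 -0.0019 -0.0005] turn units -0.014 F [-0.4 -0.7 -0.4] w 60.0 t 10.6
```

drive_tool(
  plan=[
    [0.0005, -0.0015, -0.0005, 0],
    [0.0005, -0.0015, -0.0005, 0],
    [0.0005, -0.0015, -0.0005, 0],
  ],
)

```text
time: 10.9
tool_pos: [0.4492, 0.0935, 0.073]
tool_rot: [0.48, 0.519, 0.48, -0.519]
contact_force: [-0.5, 0.6, -0.3]
gripper_width: 0.703
```

drive_tool(
  plan=[
    [0, 0, 0, 0],
    [0, 0, 0, 0],
    [0, 0, 0, 0],
    [0, 0, 0, 0],
    [0, 0, 0, 0],
    [0, 0, 0, 0],
  ],
  fingers=0.028,
)

```text
time: 11.5
tool_pos: [0.4496, 0.0935, 0.0733]
tool_rot: [0.48, 0.52, 0.48, -0.519]
contact_force: [-0.5, -0.4, 4.0]
gripper_width: 0.439
```

Run:
```python
from h import *; from plant import *
go(status.state(),[.602,.035,.18],-4.4)
```

```text
pos [0.4496 0.0935 0.0733] jaw -4.51 tilt [ 0.001  0.    -1.   ] shift [-0.1066  0.1566  0.0463] turn units -0.013 F [-0.5 -0.4  4. ] w 37.5 t 11.5
```

drive_tool(
  plan=[
    [-0.01, 0, 0, 0],
    [-0.03, 0, 0, 0],
    [-0.06, 0.005, 0.002, 0],
    [-0.08, 0.03, 0.01, 0],
    [-0.08, 0.07, 0.02, 0],
    [-0.08, 0.11, 0.032, 0],
    [-0.08, 0.14, 0.042, 0],
    [-0.06, 0.156, 0.046, 0],
    [-0.03, 0.156, 0.046, 0],
    [0.0, 0.156, 0.046, 0],
    [0.025, 0.156, 0.046, 0],
    [0.03, 0.156, 0.046, 0],
  ],
)

```text
time: 12.7
tool_pos: [0.5976, 0.0355, 0.0385]
tool_rot: [-0.478, -0.517, -0.482, 0.521]
contact_force: [-0.5, -0.6, -1.2]
gripper_width: 0.445
```

drive_tool(
  plan=[
    [0, 0, 0, 0],
    [0, 0, 0, 0],
    [0, 0, 0, 0],
    [0, 0, 0, 0],
  ],
)

```text
time: 13.1
tool_pos: [0.6022, 0.0353, 0.0446]
tool_rot: [0.481, 0.52, 0.479, -0.519]
contact_force: [0.1, 0.3, -0.2]
gripper_width: 0.438
```

Run:
```python
from h import *; from plant import *
go(status.state(),[.6017,.0352,.0245],-4.4)
```

```text
pos [0.6022 0.0353 0.0446] jaw -4.51 tilt [ 0.003 -0.    -1.   ] shift [ 0.0201 -0.0005  0.0002] turn units -0.013 F [ 0.1  0.3 -0.2] w 37.4 t 13.1
```

drive_tool(
  plan=[
    [0.008, 0, 0, 0],
    [0.015, 0, 0, 0],
    [0.018, 0, 0, 0],
    [0.019, 0, 0, 0],
    [0.019, 0, 0, 0],
    [0.019, 0, 0, 0],
  ],
)

```text
time: 13.7
tool_pos: [0.6005, 0.0354, 0.0248]
tool_rot: [-0.479, -0.519, -0.481, 0.52]
contact_force: [-5.6, -0.4, 10.4]
gripper_width: 0.44
```

Run:
```python
from h import *; from plant import *
go(status.state(),[.6017,.0352,.0242],-4.4)
```

```text
pos [0.6005 0.0354 0.0248] jaw -4.5 tilt [-0.003  0.    -1.   ] shift [0.0006 0.0012 0.0001] turn units -0.012 F [-5.6 -0.4 10.4] w 37.5 t 13.7
```

drive_tool(
  plan=[
    [0, 0, 0, 0],
    [0, 0, 0, 0],
    [0, 0, 0, 0],
    [0, 0, 0, 0],
    [-0.01, 0, 0, 0],
    [-0.04, 0, 0, 0],
    [-0.08, 0, 0, 0],
    [-0.12, 0, 0, 0],
    [-0.15, 0, 0.02, 0],
    [-0.15, 0, 0.02, 0],
    [-0.15, 0, 0.02, 0],
    [-0.15, 0, 0.02, 0],
  ],
  fingers=0.06,
)

```text
time: 14.9
tool_pos: [0.5986, 0.0157, 0.1724]
tool_rot: [-0.479, -0.519, -0.481, 0.52]
contact_force: [-0.4, -0.7, 0.0]
gripper_width: 0.705
```

Run:
```python
from h import *; from plant import *
go(status.state(),[.449,.0925,.11],-4.4)
c,f=snap("i2"); print(w2p(c,[[.6017,.0352,.022]]))
b,g,r=[f[...,i].astype(int) for i in range(3)]
m=((r-b>18)).astype(np.uint8);k,l,st,ce=cv2.connectedComponentsWithStats(m)
for i in range(1,k):
    if st[i,4]>300: x,y,ww,h,_=st[i]; print(st[i],p2w(c,(x+ww/2,y+h-ww*.48),.022))
g=viewer.grab_frame("side");u=w2p(viewer.calibration("side"),[[.6017,.0352,.013]])[0].astype(int)
cv2.imwrite("pics/i2j.png",np.hstack([cv2.resize(f[60:220,180:340],(480,480)),cv2.resize(g[u[1]-35:u[1]+35,u[0]-25:u[0]+25],(300,480))]))
```

```text
pos [0.5986 0.0157 0.1724] jaw -4.51 tilt [-0.002  0.    -1.   ] shift [ 0.0628 -0.155  -0.0648] turn units -0.013 F [-0.4 -0.7  0. ] w 60.2 t 14.9
[[261.67058954 160.68194084]]
[   7   74   60   62 2851] [0.43106444 0.0906918  0.022     ]
[ 236  136   48   49 1728] [0.60027353 0.03426111 0.022     ]
[ 408  177   47   62 1475] [ 0.74111699 -0.02354384  0.022     ]
[ 459  231   53   83 3435] [ 0.79361098 -0.09666576  0.022     ]
```

View pics/i2j.png

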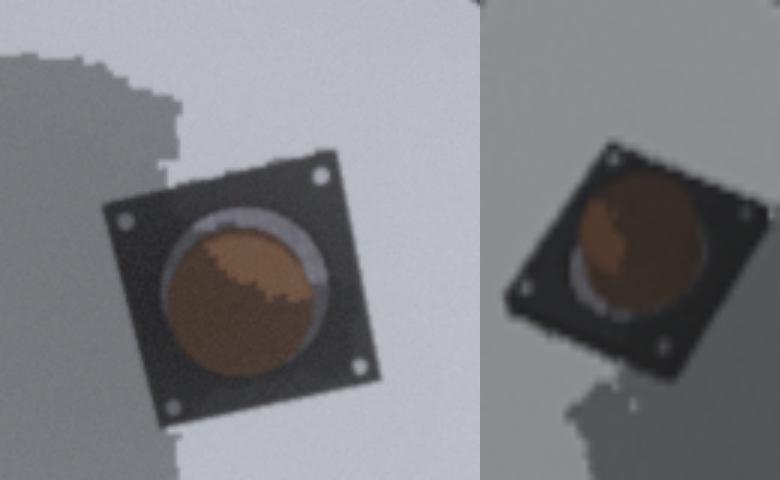

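Run:
```python
from h import *; from plant import *
c=np.load("i2.npy",allow_pickle=True).item()
print(p2w(c,(37,74+62-29),.053),p2w(c,(37,105),.053))
go(status.state(),[.449,.0925,.10],-4.4)
```

```text
[0.45054712 0.09042449 0.053     ] [0.45088979 0.09173618 0.053     ]
pos [0.5983 0.0158 0.1717] jaw -4.49 tilt [-0.004  0.    -1.   ] shift [ 0.0723 -0.1546 -0.0647] turn units -0.011 F [-0.1 -0.7 -0.5] w 59.9 t 15.0
```

drive_tool(
  plan=[
    [0, -0.02, -0.008, 0],
    [0, -0.055, -0.023, 0],
    [0, -0.09, -0.038, 0],
    [0, -0.125, -0.053, 0],
    [0, -0.148, -0.063, 0],
    [0.02, -0.154, -0.065, 0],
    [0.045, -0.154, -0.065, 0],
    [0.065, -0.154, -0.065, 0],
    [0.072, -0.154, -0.065, 0],
    [0.072, -0.154, -0.065, 0],
    [0.072, -0.154, -0.065, 0],
    [0.072, -0.154, -0.065, 0],
  ],
  fingers=0.078,
)

```text
time: 16.2
tool_pos: [0.452, 0.0924, 0.103]
tool_rot: [0.48, 0.52, 0.479, -0.519]
contact_force: [0.1, 0.1, -0.4]
gripper_width: 0.916
```

Run:
```python
from h import *; from plant import *
go(status.state(),[.449,.0925,.052],-4.4)
c,f=snap("d1"); print(w2p(c,[[.449,.0925,.053]]))
b,g,r=[f[...,i].astype(int) for i in range(3)]
for th in(12,18,25):
  m=((r-b>th)).astype(np.uint8);k,l,st,ce=cv2.connectedComponentsWithStats(m)
  for i in range(1,k):
    if st[i,4]>300: x,y,ww,h,_=st[i]; print(th,st[i],p2w(c,(x+ww/2,y+h/2),.053))
```

```text
pos [0.452  0.0924 0.103 ] jaw -4.51 tilt [ 0.002  0.    -1.   ] shift [ 0.051  -0.0031  0.0001] turn units -0.013 F [ 0.1  0.1 -0.4] w 78.2 t 16.2
[[253.73643039 230.74129759]]
12 [ 219  196   75   70 4078] [0.4504897  0.09223009 0.053     ]
12 [ 445  241   67   62 3047] [0.57366657 0.05748509 0.053     ]
18 [ 219  196   74   70 4029] [0.45021792 0.0922516  0.053     ]
18 [ 455  247   57   56 2422] [0.57668124 0.05534468 0.053     ]
25 [ 219  196   74   70 3977] [0.45021792 0.0922516  0.053     ]
25 [ 456  250   56   52 2335] [0.57702927 0.05468096 0.053     ]
```

drive_tool(
  plan=[
    [0.015, -0.001, 0, 0],
    [0.033, -0.001, 0, 0],
    [0.044, -0.001, 0, 0],
    [0.049, -0.001, 0, 0],
    [0.049, -0.001, 0, 0],
    [0.049, -0.001, 0, 0],
    [0.049, -0.001, 0, 0],
    [0.049, -0.001, 0, 0],
  ],
)

```text
time: 17.05
tool_pos: [0.4507, 0.0924, 0.0536]
tool_rot: [0.48, 0.52, 0.48, -0.519]
contact_force: [-0.2, -0.6, -0.9]
gripper_width: 0.912
```

Run:
```python
from h import *; from plant import *
go(status.state(),[.4503,.0923,.052],-4.4)
```

```text
pos [0.4507 0.0924 0.0536] jaw -4.51 tilt [ 0.002  0.    -1.   ] shift [ 0.0016 -0.0004  0.0002] turn units -0.013 F [-0.2 -0.6 -0.9] w 77.9 t 17.05
```

drive_tool(
  plan=[
    [0.0015, 0, 0, 0],
    [0.0015, 0, 0, 0],
    [0.0015, 0, 0, 0],
  ],
)

```text
time: 17.35
tool_pos: [0.45, 0.0924, 0.0513]
tool_rot: [-0.48, -0.519, -0.48, 0.519]
contact_force: [-1.1, 0.4, -0.1]
gripper_width: 0.915
```

drive_tool(
  plan=[
    [0, 0, 0, 0],
    [0, 0, 0, 0],
    [0, 0, 0, 0],
    [0, 0, 0, 0],
    [0, 0, 0, 0],
    [0, 0, 0, 0],
    [0, 0, 0, 0],
  ],
  fingers=0.042,
)

```text
time: 18.05
tool_pos: [0.4506, 0.0924, 0.0519]
tool_rot: [0.48, 0.52, 0.48, -0.519]
contact_force: [-0.6, 0.6, 4.9]
gripper_width: 0.606
```

Run:
```python
from h import *; from plant import *
go(status.state(),[.635,-.31,.2],-4.4)
```

```text
pos [0.4506 0.0924 0.0519] jaw -4.51 tilt [ 0.001  0.    -1.   ] shift [-0.1479  0.2156  0.3866] turn units -0.014 F [-0.6  0.6  4.9] w 51.7 t 18.05
```

drive_tool(
  plan=[
    [-0.005, 0, 0, 0],
    [-0.02, 0, 0, 0],
    [-0.045, 0, 0, 0],
    [-0.075, 0, 0, 0],
    [-0.105, 0.005, 0.01, 0],
    [-0.13, 0.02, 0.032, 0],
    [-0.145, 0.038, 0.062, 0],
    [-0.148, 0.056, 0.094, 0],
    [-0.148, 0.074, 0.126, 0],
    [-0.148, 0.092, 0.158, 0],
    [-0.148, 0.11, 0.19, 0],
    [-0.148, 0.128, 0.222, 0],
  ],
)

```text
time: 19.25
tool_pos: [0.5598, -0.1401, 0.198]
tool_rot: [-0.479, -0.519, -0.481, 0.52]
contact_force: [1.3, -0.6, -1.2]
gripper_width: 0.604
```

drive_tool(
  plan=[
    [0, 0.018, 0.032, 0],
    [0, 0.036, 0.064, 0],
    [0, 0.054, 0.096, 0],
    [0, 0.068, 0.125, 0],
    [0, 0.08, 0.15, 0],
    [0, 0.087, 0.165, 0],
    [0, 0.088, 0.173, 0],
    [0, 0.088, 0.175, 0],
    [0, 0.088, 0.175, 0],
    [0, 0.088, 0.175, 0],
    [0, 0.088, 0.175, 0],
  ],
)

```text
time: 20.35
tool_pos: [0.6341, -0.3194, 0.1995]
tool_rot: [0.48, 0.519, 0.48, -0.519]
contact_force: [-0.4, 0.1, -1.7]
gripper_width: 0.607
```

Run:
```python
from h import *; from plant import *
go(status.state(),[.637,-.281,.0245],-4.4)
c,f=snap("d2"); print(w2p(c,[[.637,-.281,.004]]))
```

```text
pos [ 0.6341 -0.3194  0.1995] jaw -4.46 tilt [ 0.  0. -1.] shift [ 1.75e-01 -1.00e-04 -3.85e-02] turn units -0.007 F [-0.4  0.1 -1.7] w 51.9 t 20.35
[[259.05234582 131.23325006]]
```

View pics/d2.png

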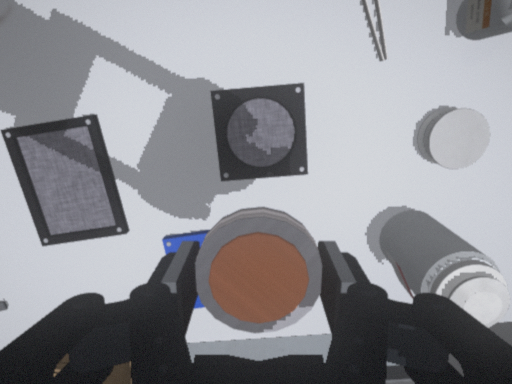

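Run:
```python
from h import *; from plant import *
g=viewer.grab_frame("side");t=viewer.grab_frame("top");S=viewer.calibration("side");T=viewer.calibration("top");s=status.state()
u=w2p(S,[s["tool_pos"]])[0].astype(int);v=w2p(S,[[.45,.092,.03]])[0].astype(int);q=w2p(T,[[.45,.085,.03]])[0].astype(int)
print(u,v,q)
A=cv2.resize(g[u[1]-75:u[1]+45,u[0]-60:u[0]+60],(480,480),interpolation=cv2.INTER_CUBIC)
B=cv2.resize(g[v[1]-30:v[1]+30,v[0]-40:v[0]+40],(320,240),interpolation=cv2.INTER_CUBIC);C=cv2.resize(t[q[1]-30:q[1]+30,q[0]-40:q[0]+40],(320,240),interpolation=cv2.INTER_CUBIC)
cv2.imwrite("pics/d3.png",np.hstack([A,np.vstack([B,C])]))
```

```text
[249  95] [215 303] [150 223]
```

View pics/d3.png

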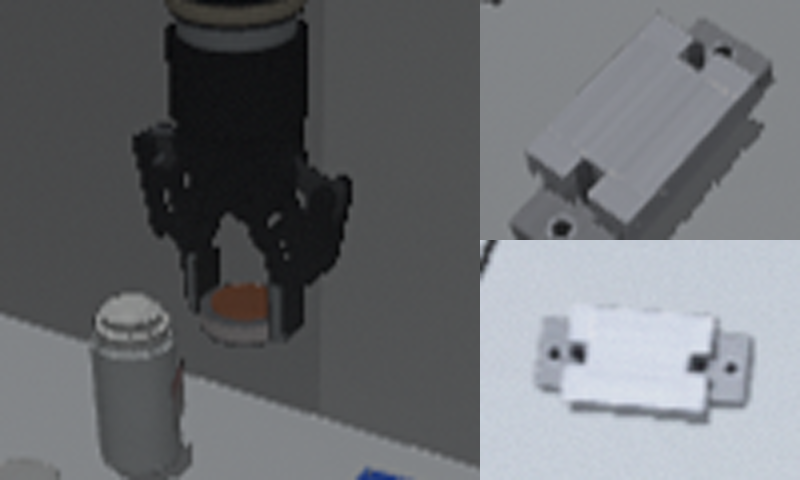

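Run:
```python
from h import *; from plant import *
c=np.load("d2.npy",allow_pickle=True).item()
print(p2w(c,(261,132),.004),p2w(c,(260.5,132.2),.009))
C=[p2w(c,u,.009) for u in((3,130),(93,116),(128,232),(43,244))];print(np.mean(C,0))
e=lambda a,b:(np.linalg.norm(b-a).round(4),np.degrees(np.arctan2(b[1]-a[1],b[0]-a[0])).round(1))
print(e(C[0],C[1]),e(C[3],C[2]),e(C[0],C[3]),e(C[1],C[2]))
P=p2w(c,(261,132),.004);go(status.state(),[P[0],P[1],.0235],-4.4)
```

```text
[ 0.63872981 -0.28183332  0.004     ] [ 0.63827413 -0.28144903  0.009     ]
[ 0.45300916 -0.31488274  0.009     ]
(np.float64(0.0839), np.float64(4.0)) (np.float64(0.0868), np.float64(4.1)) (np.float64(0.1132), np.float64(-86.0)) (np.float64(0.1132), np.float64(-84.5))
pos [ 0.6342 -0.3198  0.1995] jaw -4.48 tilt [ 0. -0. -1.] shift [ 0.176   0.0015 -0.0382] turn units -0.009 F [ 0.8  0.  -2. ] w 51.8 t 20.5
```

drive_tool(
  plan=[
    [0.005, 0.0005, -0.01, 0],
    [0.025, 0.001, -0.03, 0],
    [0.055, 0.001, -0.038, 0],
    [0.085, 0.001, -0.038, 0],
    [0.115, 0.001, -0.038, 0],
    [0.14, 0.001, -0.038, 0],
    [0.155, 0.001, -0.038, 0],
    [0.155, 0.001, -0.038, 0],
    [0.155, 0.001, -0.038, 0],
    [0.155, 0.001, -0.038, 0],
    [0.155, 0.001, -0.038, 0],
  ],
)

```text
time: 21.6
tool_pos: [0.6394, -0.2832, 0.0465]
tool_rot: [0.481, 0.52, 0.479, -0.519]
contact_force: [-0.5, 0.7, -1.5]
gripper_width: 0.605
```

Run:
```python
from h import *; from plant import *
go(status.state(),[.6385,-.2816,.0215],-4.4)
```

```text
pos [ 0.6394 -0.2832  0.0465] jaw -4.51 tilt [ 0.003 -0.002 -1.   ] shift [ 0.025  -0.0011 -0.0016] turn units -0.014 F [-0.5  0.7 -1.5] w 51.7 t 21.6
```

drive_tool(
  plan=[
    [0.008, -0.001, -0.001, 0],
    [0.015, -0.001, -0.001, 0],
    [0.02, -0.001, -0.001, 0],
    [0.022, -0.001, -0.001, 0],
    [0.022, -0.001, -0.001, 0],
    [0.022, -0.001, -0.001, 0],
    [0.022, -0.001, -0.001, 0],
  ],
)

```text
time: 22.3
tool_pos: [0.6368, -0.2812, 0.0227]
tool_rot: [-0.479, -0.519, -0.481, 0.52]
contact_force: [-3.3, 1.7, 5.1]
gripper_width: 0.602
```

Run:
```python
from h import *; from plant import *
go(status.state(),[.6385,-.2816,.0209],-4.4)
```

```text
pos [ 0.6368 -0.2812  0.0227] jaw -4.51 tilt [-0.002  0.001 -1.   ] shift [0.0018 0.0017 0.0003] turn units -0.013 F [-3.3  1.7  5.1] w 51.4 t 22.3
```

drive_tool(
  plan=[
    [0.0, 0.001, 0, 0],
    [0.0005, 0.0015, 0, 0],
    [0.001, 0.0015, 0, 0],
    [0.001, 0.0015, 0, 0],
  ],
)

```text
time: 22.7
tool_pos: [0.6373, -0.2813, 0.0225]
tool_rot: [-0.478, -0.518, -0.482, 0.52]
contact_force: [-9.0, 2.9, 11.0]
gripper_width: 0.607
```

Run:
```python
from h import *; from plant import *
go(status.state(),[.6385,-.2816,.0209],-4.4)
```

```text
pos [ 0.6373 -0.2813  0.0225] jaw -4.5 tilt [-0.005  0.002 -1.   ] shift [0.0016 0.0013 0.0002] turn units -0.012 F [-9.   2.9 11. ] w 51.8 t 22.7
```

drive_tool(
  plan=[
    [0, 0, 0, 0],
    [0, 0, 0, 0],
    [0, 0, 0, 0],
    [0, 0, 0, 0],
    [0, 0, 0, 0],
    [-0.01, 0, 0, 0],
    [-0.04, 0, 0, 0],
    [-0.08, 0, 0, 0],
    [-0.12, 0, 0.02, 0],
    [-0.15, 0, 0.035, 0],
    [-0.15, 0, 0.035, 0],
    [-0.15, 0, 0.035, 0],
  ],
  fingers=0.074,
)

```text
time: 23.9
tool_pos: [0.6364, -0.317, 0.1729]
tool_rot: [0.481, 0.52, 0.479, -0.519]
contact_force: [0.1, 1.3, -0.2]
gripper_width: 0.865
```

Run:
```python
from h import *; from plant import *
go(status.state(),[.449,.092,.2],-4.4)
c,f=snap("d4"); print(w2p(c,[[.6385,-.2816,.022]]))
b,g,r=[f[...,i].astype(int) for i in range(3)]
m=((r-b>25)).astype(np.uint8);k,l,st,ce=cv2.connectedComponentsWithStats(m)
for i in range(1,k):
    if st[i,4]>300:
        x,y,ww,h,_=st[i]; print(st[i],p2w(c,(x+ww/2,y+h/2),.022))
        for z in(.02,.022,.024): print(z,np.linalg.norm(p2w(c,(x,y+h/2),z)-p2w(c,(x+ww,y+h/2),z)),np.linalg.norm(p2w(c,(x+ww/2,y),z)-p2w(c,(x+ww/2,y+h),z)))
g=viewer.grab_frame("side");u=w2p(viewer.calibration("side"),[[.6385,-.2816,.013]])[0].astype(int)
cv2.imwrite("pics/d4j.png",np.hstack([cv2.resize(f[60:220,180:340],(480,480)),cv2.resize(g[u[1]-30:u[1]+30,u[0]-19:u[0]+19],(300,480))]))
```

```text
pos [ 0.6364 -0.317   0.1729] jaw -4.54 tilt [ 0.002 -0.001 -1.   ] shift [-0.028  -0.2192 -0.3928] turn units -0.018 F [ 0.1  1.3 -0.2] w 73.9 t 23.9
[[257.85557284 140.82855496]]
[ 232  116   51   51 2011] [ 0.63817506 -0.28210937  0.022     ]
0.02 0.04094489006124846 0.04085779399532483
0.022 0.04065060701932815 0.040564136938605146
0.024 0.040356323977407835 0.04027047988188539
```

drive_tool(
  plan=[
    [-0.02, -0.01, -0.02, 0],
    [-0.028, -0.033, -0.06, 0],
    [-0.028, -0.056, -0.1, 0],
    [-0.028, -0.079, -0.141, 0],
    [-0.028, -0.102, -0.182, 0],
    [-0.028, -0.125, -0.223, 0],
    [-0.028, -0.148, -0.264, 0],
    [-0.028, -0.171, -0.305, 0],
    [-0.028, -0.194, -0.346, 0],
    [-0.028, -0.212, -0.38, 0],
    [-0.028, -0.219, -0.393, 0],
    [-0.028, -0.219, -0.393, 0],
  ],
  fingers=0.0854,
)

```text
time: 25.2
tool_pos: [0.4464, 0.0945, 0.1971]
tool_rot: [-0.48, -0.517, -0.482, 0.519]
contact_force: [-0.2, -0.0, -0.5]
gripper_width: 0.998
```

drive_tool(
  plan=[
    [0.03, 0, 0, 0],
    [0.07, 0, 0, 0],
    [0.1, 0, 0, 0],
    [0.12, 0, 0, 0],
    [0.125, 0, 0, 0],
    [0.125, 0, 0, 0],
    [0.125, 0, 0, 0],
  ],
)

```text
time: 25.9
tool_pos: [0.4494, 0.0923, 0.0752]
tool_rot: [0.48, 0.52, 0.48, -0.519]
contact_force: [0.2, 0.2, -0.0]
gripper_width: 0.998
```

Run:
```python
from h import *; from plant import *
go(status.state(),[.4491,.092,.0315],-4.4)
```

```text
pos [0.4494 0.0923 0.0752] jaw -4.53 tilt [ 0.001 -0.    -1.   ] shift [ 0.0437 -0.0003  0.0003] turn units -0.016 F [ 0.2  0.2 -0. ] w 85.3 t 25.9
```

drive_tool(
  plan=[
    [0.015, 0, 0, 0],
    [0.03, 0, 0, 0],
    [0.039, 0, 0, 0],
    [0.0425, 0, 0, 0],
    [0.0425, 0, 0, 0],
    [0.0425, 0, 0, 0],
    [0.0425, 0, 0, 0],
    [0.0425, 0, 0, 0],
  ],
)

```text
time: 26.7
tool_pos: [0.449, 0.0925, 0.0324]
tool_rot: [0.48, 0.52, 0.48, -0.519]
contact_force: [0.3, -0.3, -0.8]
gripper_width: 0.997
```

Run:
```python
from h import *; from plant import *
go(status.state(),[.4491,.092,.0315],-4.4)
```

```text
pos [0.449  0.0925 0.0324] jaw -4.51 tilt [ 0.001  0.    -1.   ] shift [0.0009 0.0001 0.0005] turn units -0.014 F [ 0.3 -0.3 -0.8] w 85.2 t 26.7
```

drive_tool(
  plan=[
    [0, 0, 0, 0],
    [0, 0, 0, 0],
    [0, 0, 0, 0],
    [0, 0, 0, 0],
    [0, 0, 0, 0],
    [0, 0, 0, 0],
    [0, 0, 0, 0],
  ],
  fingers=0.046,
)

```text
time: 27.4
tool_pos: [0.4492, 0.0926, 0.0325]
tool_rot: [0.48, 0.52, 0.48, -0.519]
contact_force: [0.5, -0.2, 5.3]
gripper_width: 0.687
```

Run:
```python
from h import *; from plant import *
go(status.state(),[.4530,-.3149,.2],4.5)
```

```text
pos [0.4492 0.0926 0.0325] jaw -4.51 tilt [ 0.001  0.    -1.   ] shift [-0.1675  0.036   0.4059] turn units -1.126 F [ 0.5 -0.2  5.3] w 58.7 t 27.4
```

drive_tool(
  plan=[
    [-0.005, 0, 0, 0],
    [-0.015, 0, 0, 0],
    [-0.03, 0, 0, 0],
    [-0.05, 0, 0, 0],
    [-0.075, 0, 0, 0],
    [-0.105, 0, 0, 0],
    [-0.135, 0, 0.005, 0],
    [-0.155, 0.003, 0.025, -0.1],
    [-0.165, 0.006, 0.055, -0.2],
    [-0.1675, 0.009, 0.09, -0.4],
    [-0.1675, 0.012, 0.13, -0.6],
    [-0.1675, 0.016, 0.17, -0.8],
  ],
)

```text
time: 28.6
tool_pos: [0.4504, -0.0793, 0.1995]
tool_rot: [0.509, 0.491, 0.509, -0.491]
contact_force: [0.6, 0.4, -2.1]
gripper_width: 0.685
```

Run:
```python
from h import *; from plant import *
go(status.state(),[.4530,-.3145,.1],4.5)
```

```text
pos [ 0.4504 -0.0793  0.1995] jaw 2.0 tilt [-0.  0. -1.] shift [ 0.0994 -0.0056  0.2352] turn units -0.313 F [ 0.6  0.4 -2.1] w 58.5 t 28.6
```

drive_tool(
  plan=[
    [0, 0, 0.04, -0.1],
    [0, -0.001, 0.08, -0.2],
    [0, -0.002, 0.12, -0.3],
    [0, -0.003, 0.16, -0.31],
    [0, -0.004, 0.195, -0.31],
    [0, -0.005, 0.22, -0.31],
    [0.0, -0.0055, 0.233, -0.31],
    [0.02, -0.0055, 0.235, -0.31],
    [0.05, -0.0055, 0.235, -0.31],
    [0.08, -0.0055, 0.235, -0.31],
    [0.1, -0.0055, 0.235, -0.31],
    [0.1, -0.0055, 0.235, -0.31],
  ],
)

```text
time: 29.8
tool_pos: [0.4511, -0.3104, 0.0952]
tool_rot: [0.516, 0.48, 0.522, -0.48]
contact_force: [-1.0, 0.1, -2.2]
gripper_width: 0.689
```

drive_tool(
  plan=[
    [0.02, 0, 0, 0],
    [0.045, 0, 0, 0],
    [0.05, 0, 0, 0],
    [0.05, 0, 0, 0],
    [0.05, 0, 0, 0],
    [0.05, 0, 0, 0],
  ],
)

```text
time: 30.4
tool_pos: [0.4544, -0.3141, 0.0512]
tool_rot: [0.52, 0.481, 0.518, -0.481]
contact_force: [0.0, 0.2, -2.1]
gripper_width: 0.683
```

Run:
```python
from h import *; from plant import *
go(status.state(),[.4530,-.3145,.0215],4.5)
c,f=snap("k1");S=viewer.calibration("side");g=viewer.grab_frame("side");u=w2p(S,[[.453,-.3145,.03]])[0].astype(int)
cv2.imwrite("pics/k1j.png",np.hstack([cv2.resize(f[60:384,100:420],(474,480)),cv2.resize(g[u[1]-45:u[1]+45,u[0]-30:u[0]+30],(320,480))]))
```

```text
pos [ 0.4544 -0.3141  0.0512] jaw 4.38 tilt [ 0.002 -0.002 -1.   ] shift [ 0.0297 -0.0015  0.0003] turn units -0.015 F [ 0.   0.2 -2.1] w 58.3 t 30.4
```

View pics/k1j.png

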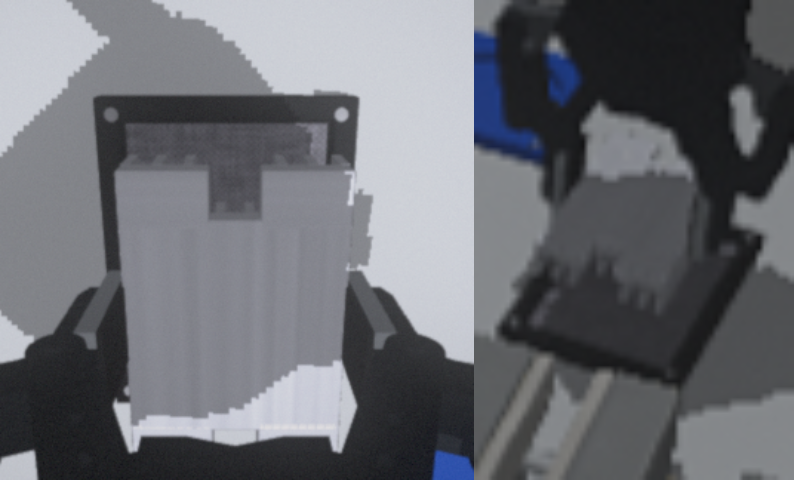

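Run:
```python
from h import *; from plant import *
c=np.load("k1.npy",allow_pickle=True).item()
q=lambda x,y,z:p2w(c,(100+x/1.481,60+y/1.481),z)
print("screws",q(111,114,.009),q(342,115,.009)); A=(q(95,97,.009)+q(358,96,.009))/2;print("outer edge mid",A)
ax=np.array([np.sin(np.radians(4.4)),-np.cos(np.radians(4.4))]);print("centre",A[:2]+.058*ax, "pocket",((q(127,122,.009)+q(328,122,.009))/2)[:2]+.05*ax)
print("block top edge",(q(117,170,.0398)+q(352,169,.0398))/2)
go(status.state(),[.452,-.3145,.0215],4.4)
```

```text
screws [ 0.41011099 -0.26569663  0.009     ] [ 0.48503732 -0.26029124  0.009     ]
outer edge mid [ 0.44713918 -0.25724704  0.009     ]
centre [ 0.45158888 -0.3150761 ] pocket [ 0.45189926 -0.3152511 ]
block top edge [ 0.45096907 -0.27394903  0.0398    ]
pos [ 0.4541 -0.3139  0.0508] jaw 4.37 tilt [ 0.002 -0.002 -1.   ] shift [ 0.0293 -0.0022  0.0004] turn units -0.004 F [-0.8 -0.9 -1.3] w 58.7 t 30.5
```

drive_tool(
  plan=[
    [0.005, -0.0018, -0.003, 0],
    [0.012, -0.0018, -0.003, 0],
    [0.02, -0.0018, -0.003, 0],
    [0.025, -0.0018, -0.003, 0],
    [0.027, -0.0018, -0.003, 0],
    [0.027, -0.0018, -0.003, 0],
    [0.027, -0.0018, -0.003, 0],
  ],
)

```text
time: 31.2
tool_pos: [0.4515, -0.3106, 0.0222]
tool_rot: [0.519, 0.481, 0.519, -0.481]
contact_force: [1.3, -0.4, -2.0]
gripper_width: 0.691
```

Run:
```python
from h import *; from plant import *
go(status.state(),[.4518,-.311,.0215],4.4)
```

```text
pos [ 0.4515 -0.3106  0.0222] jaw 4.37 tilt [ 0. -0. -1.] shift [0.0007 0.0003 0.0005] turn units -0.004 F [ 1.3 -0.4 -2. ] w 59.0 t 31.2
```

drive_tool(
  plan=[
    [0.0005, 0, 0, 0],
    [0.001, 0, 0, 0],
    [0.001, 0, 0, 0],
  ],
)

```text
time: 31.5
tool_pos: [0.4515, -0.3106, 0.0216]
tool_rot: [0.519, 0.481, 0.519, -0.481]
contact_force: [-0.5, 0.1, -0.8]
gripper_width: 0.686
```

drive_tool(
  plan=[
    [0, 0, 0, 0],
    [0, 0, 0, 0],
    [0, 0, 0, 0],
    [0, 0, 0, 0],
    [0, 0, 0, 0],
    [-0.01, 0, 0, 0],
    [-0.03, 0, 0, 0],
    [-0.07, 0, 0, 0],
    [-0.12, 0, 0, 0],
    [-0.17, 0, 0.0, 0],
    [-0.18, 0, 0.03, 0],
    [-0.18, 0, 0.05, 0],
  ],
  fingers=0.08,
)

```text
time: 32.7
tool_pos: [0.4569, -0.3627, 0.2072]
tool_rot: [0.522, 0.48, 0.515, -0.481]
contact_force: [0.4, 0.2, -1.1]
gripper_width: 0.936
```

drive_tool(
  plan=[
    [0, 0, 0, 0],
    [0, 0, 0, 0],
    [0, 0, 0, 0],
  ],
)

```text
time: 33.0
tool_pos: [0.4549, -0.3592, 0.2007]
tool_rot: [0.518, 0.481, 0.519, -0.48]
contact_force: [-0.2, -0.4, -0.1]
gripper_width: 0.941
```

Run:
```python
from h import *; from plant import *
go(status.state(),[.4518,-.311,.2],4.4)
c,f=snap("e1");S=viewer.calibration("side");g=viewer.grab_frame("side");cv2.imwrite("pics/sideE.png",g)
u=w2p(c,[[.4518,-.315,.024]])[0].astype(int);x0=max(u[0]-70,0);y0=max(u[1]-80,0)
def cr(P,h):
    v=w2p(S,[P])[0].astype(int);return cv2.resize(g[v[1]-h:v[1]+h,v[0]-h:v[0]+h],(240,240),interpolation=cv2.INTER_CUBIC)
L=cv2.resize(f[y0:y0+160,x0:x0+160],(480,480))
cv2.imwrite("pics/e1j.png",np.hstack([L,np.vstack([cr([.4518,-.315,.015],32),cr([.6385,-.282,.015],24)])]))
```

```text
pos [ 0.4549 -0.3592  0.2007] jaw 4.4 tilt [-0.001  0.001 -1.   ] shift [ 0.0007  0.0006 -0.0483] turn units -0.0 F [-0.2 -0.4 -0.1] w 80.3 t 33.0
```

View pics/e1j.png

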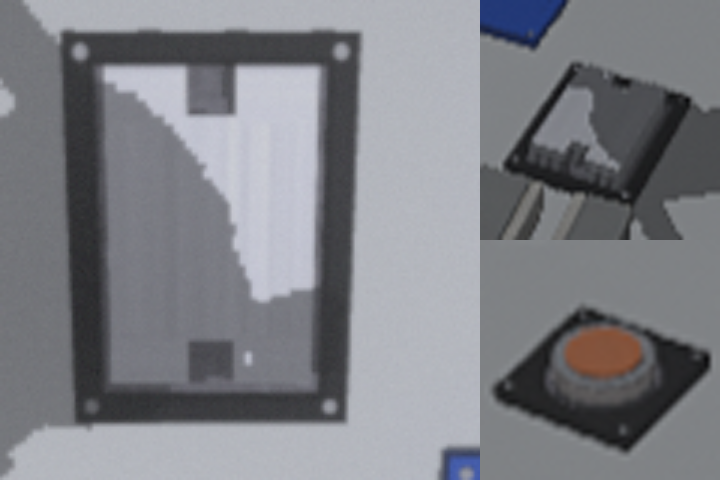

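Run:
```python
from h import *; from plant import *
c=np.load("e1.npy",allow_pickle=True).item();u=w2p(c,[[.4518,-.315,.024]])[0].astype(int);x0=max(u[0]-70,0);y0=max(u[1]-80,0)
q=lambda x,y,z:p2w(c,(x0+x/3,y0+y/3),z)[:2].round(4)
print("nest corners",q(63,33,.009),q(360,33,.009),q(345,420,.009),q(78,420,.009))
for z in(.024,.029): print(z,"block",q(103,66,z),q(320,66,z),q(316,385,z),q(107,383,z))
f=cv2.imread("pics/e1_full.png");print(f[y0:y0+40,x0+50].max(1),f[y0+110:y0+146,x0+50].max(1))
print([w2p(c,[[.4518+dx+.0767*d,-.315+d,.024]]).round(1).tolist() for dx,d in((0,0),)])
```

```text
nest corners [ 0.405  -0.2614] [ 0.4896 -0.2549] [ 0.4983 -0.369 ] [ 0.4141 -0.3755]
0.024 block [ 0.4184 -0.2703] [ 0.4778 -0.2657] [ 0.4861 -0.3551] [ 0.4239 -0.3593]
0.029 block [ 0.4189 -0.2706] [ 0.4773 -0.2661] [ 0.4855 -0.354 ] [ 0.4243 -0.3581]
[186 185 186 183 186 184 188 186 182 158 109  77  69  67  67  69  70  66
  67  61  72 114 171 200 208 208 210 210 208 210 209 208 208 209 209 206
 184 162 148 135] [127 126 127 128 129 128 127 128 128 128 129 130 127 128 128 126 132 116
  92  83  74  60  53  56  58  59  56  57  60  60  88 149 183 188 190 189]
[[[259.6, 127.1]]]
```

Run:
```python
from plant import manip
print(manip.job_done())
```

```text
the job is handed in; nothing more can be done
None
```

I took all four parts off the bar in order (cap, insulator, diode, cooling block) and put each in its matching black nest. I handed the job in at about 33 s with the gripper open and clear. I left the blue nest alone and kept the diode level throughout.

**Last checks:**
- **Cap and insulator:** after release, pictures showed each upright inside its pocket. I didn't photograph them again at the end, and no later move came near them.
- **Diode:** its contact face measured 40.9 mm at the expected height (it is 41 mm), so it lies flat. It is centred to within about 1 mm.
- **Cooling block:** it measured about 60 x 89 mm at the seated height. Its centre is about 2.6 mm from the nest centre, inside the 5 mm play.

**What disagreed:**
- **Top camera:** it read about 6 mm different in y from the side and wrist cameras. I relied on the wrist camera, using the side camera as a cross-check.
- **Seating forces:** the diode stopped about 1.5 mm higher than planned before release, with about 11 N upward and 9 N sideways. The insulator saw about 10 N upward. All of these were well below the limits.

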